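Unstack the culture plates onto their colour mats

TASK

Take the two stacks of small culture plates apart and set each plate on its own mat, the round mat of the plate's own colour, in the middle so that it lies flat and wholly on the mat. Keep the plates level with the lid up all the way, and set them down gently: never drop, throw or tip one.

Things in the scene. Friction and masses are not known exactly. Their poses are not given: they have to be found in the camera images.
- plate_red_center (a point): Loose round closed culture plate (clear shell, red filling), 60 mm diameter, 15 mm high, rigid, shut fast, about 30 g, lid up; starts as the bottom plate of one stack. The point is the plate's centre, half-way up (7.5 mm above its underside); its z axis points up through the lid.
- plate_yellow_center (a point): Loose round closed culture plate (clear shell, yellow filling), 60 mm diameter, 15 mm high, rigid, shut fast, about 30 g, lid up; starts as the bottom plate of the other stack. The point is the plate's centre, half-way up (7.5 mm above its underside); its z axis points up through the lid.
- plate_green_center (a point): Loose round closed culture plate (clear shell, green filling), 48 mm diameter, 15 mm high, rigid, shut fast, about 22 g, lid up; starts on top of one of the two 60 mm plates. The point is the plate's centre, half-way up (7.5 mm above its underside); its z axis points up through the lid.
- plate_violet_center (a point): Loose round closed culture plate (clear shell, violet filling), 48 mm diameter, 15 mm high, rigid, shut fast, about 22 g, lid up; starts on top of one of the two 60 mm plates. The point is the plate's centre, half-way up (7.5 mm above its underside); its z axis points up through the lid.
- plate_black_center (a point): Loose round closed culture plate (clear shell, charcoal-black filling), 35 mm diameter, 12 mm high, rigid, shut fast, about 15 g, lid up; starts on top of the green plate, as the top of a stack of three. The point is the plate's centre, half-way up (6 mm above its underside); its z axis points up through the lid.
- mat_red_top (a point): Flat round red mat, 84 mm diameter, 4 mm thick, fixed to the bench. The point is the centre of its upper face; z up. Mats and stacks stand at least 120 mm apart, centre to centre; the pens, tweezers, tube and vial lying between them are less than 50 mm high and at least 20 mm clear of any mat or plate.
- mat_yellow_top (a point): Flat round yellow mat, 84 mm diameter, 4 mm thick, fixed to the bench. The point is the centre of its upper face; z up.
- mat_green_top (a point): Flat round green mat, 72 mm diameter, 4 mm thick, fixed to the bench. The point is the centre of its upper face; z up.
- mat_violet_top (a point): Flat round violet mat, 72 mm diameter, 4 mm thick, fixed to the bench. The point is the centre of its upper face; z up.
- mat_black_top (a point): Flat round charcoal-black mat, 59 mm diameter, 4 mm thick, fixed to the bench. The point is the centre of its upper face; z up.
Things that resemble listed ones, but are neither listed nor needed, are in the scene too. What is shaped like the part that bears plate_yellow_center but black is not meant.

How it is judged:
At the end, for the whole second after the job is handed in: Every plate rests directly and flat (within 0.1 rad, lid up, height within 3 mm) on the mat of its own colour, its centre within 12 mm of the mat's centre, released and still (horizontal distance between plate_red_center and mat_red_top below 0.012 m and z of plate_red_center in the frame of mat_red_top between 0.0045 and 0.0105 m and angle between each of plate_red_center, plate_yellow_center, plate_green_center, plate_violet_center, plate_black_center's own z axis and vertical below 0.1 rad and linear speed of each of plate_red, plate_yellow, plate_green, plate_violet, plate_black below 0.02 m/s and angular speed of each of plate_red, plate_yellow, plate_green, plate_violet, plate_black below 0.2 rad/s and horizontal distance between plate_yellow_center and mat_yellow_top below 0.012 m and z of plate_yellow_center in the frame of mat_yellow_top between 0.0045 and 0.0105 m and horizontal distance between plate_green_center and mat_green_top below 0.012 m and z of plate_green_center in the frame of mat_green_top between 0.0045 and 0.0105 m and horizontal distance between plate_violet_center and mat_violet_top below 0.012 m and z of plate_violet_center in the frame of mat_violet_top between 0.0045 and 0.0105 m and horizontal distance between plate_black_center and mat_black_top below 0.012 m and z of plate_black_center in the frame of mat_black_top between 0.003 and 0.009 m); the robot touches nothing.
It fails at once if a plate is dropped or thrown (touching nothing while moving faster than 0.7 m/s, a fall of about 25 mm) ((contact force between plate_red and anything else below 0.001 N and linear speed of plate_red above 0.7 m/s) or (contact force between plate_yellow and anything else below 0.001 N and linear speed of plate_yellow above 0.7 m/s) or (contact force between plate_green and anything else below 0.001 N and linear speed of plate_green above 0.7 m/s) or (contact force between plate_violet and anything else below 0.001 N and linear speed of plate_violet above 0.7 m/s) or (contact force between plate_black and anything else below 0.001 N and linear speed of plate_black above 0.7 m/s)).
It fails at once if a plate is tipped by more than 0.6 rad (angle between any of plate_red_center, plate_yellow_center, plate_green_center, plate_violet_center, plate_black_center's own z axis and vertical above 0.6 rad).
It also fails if it takes over 104 s, if anything falls off the work surface, if the arm or the gripper's body presses on something with over 40 N, if the wrist force passes 120 N, or if a joint passes its speed limit or range.

ROBOT

A 6-joint arm with a two-finger parallel gripper is mounted at the origin on the work surface. World frame = base frame: x ahead of the robot, y to its left, z up, the work surface at z = 0. Lengths are in m, angles in rad, forces in N, time in s.
With the tool pointing down it reaches from about 0.375 to 0.75 m from the base axis. Payload 9 kg.
Tool frame: the origin (TCP) lies at the very end of the fingers, on their centre line; the grasp point (between the pads) lies 19 mm behind it (robot.hold_point_z is the distance from the TCP to the grasp point, in m); z points along the fingers, y is the line along which they close (so a half turn about z gives the same grasp; the last joint's range is limited). The gripper opens to 85 mm and grips with 20 to 120 N. Pads are 22 mm wide; open, the fingers measure 114 mm over their backs; the gripper's body (76 mm by 85 mm) begins 54 mm behind the grasp point. The pads swing forward as they close: fully open they stand 13 mm farther back than shut.
Start: joints at [1.106, 0.104, 0.097, 1.564, 0, 1.353], TCP at [0.147, 0.582, 0.231] pointing down, gripper open.
Joint ranges: [-2.99, 2.99], [-0.84, 1.86], [-1.1, 1.16], [-1.84, 2.11], [-1.51, 1.56], [-3.14, 3.14]. Speed limits (rad/s): [2.22, 2.22, 2.57, 3.14, 3.14, 3.14].

INTERFACE

Orientations are given as a rotation vector (axis times angle).
In Python, from workcell import robot gives the robot as it stands.
- The arm moves only by the tool send_rows, never from a script. Its argument "moves" is a list that holds one entry, the list of rows, each a list of 5 numbers: the finger opening in mm, from 0 to 85.4, then the shift along the world's x, y, z in mm, then the turn about the world's z in rad. In form: [[[jaw, dx, dy, dz, turn], ...]]. A call has 1 to 5 rows; each row shifts and turns the commanded pose from where the row before left it; what a row does not reach is not made up. A row lasts 1/10 s, in which the tool goes at most 50 mm and 8.59 degrees, less where a joint would pass 70% of its speed; a pose out of reach is approached as far as the arm can. A call with a gripper value outside its range is refused whole. The fingers move at their own pace and stop on an object; "squeeze" is the grip in N (left out, the last holds). Time passes only in rows, so rows that do not move let the fingers close. It gives the time, the measured TCP pose, the force, the opening and the grip force at its end, in the units of the state.
- robot.observe(): the state, without advancing time (a new reading comes with each control period).
- robot.get_image(name): name is "scene" or "top"; returns (picture, depth): 400x640x3 uint8, red, green, blue; 400x640 float32, m along the optical axis (not along the pixel's ray), 0 where there is no reading.
- robot.camera_model(name): a dict with "fov_y" (degrees; the focal length in pixels is half the picture's height over the tangent of half this angle, whatever the lens; pixels are square), "cx", "cy" (the principal point, pixels), "camera_from_world" (4x4, takes a point from world to camera coordinates). Camera axes: x right, y down, z forward; pixel columns grow to the right and rows downward; lengths in m; the calibration is good to about 2 mm. A picture is of the moment at which its call begins. camera_model takes no time and is no camera call.
- robot.job_done(): hands the job in; it is judged then, once.
The state is a dict: "time_s": time; "q": joint angles; "dq": joint speeds; "joint_torque": joint torques, N m; "tcp_pos": TCP position; "ee_rot": TCP orientation; "contact_force": force on the tool from outside, world axes, zero at the start; "wrist_torque": the same for the moment, N m; "opening": opening from 0.0 (shut) to 1.0 (fully open); "finger_force": force on a finger pad.
Only numpy, scipy, OpenCV 4.12 (cv2) and the standard library are available. Lean on these libraries where they do the work, as an engineer would, in place of code of your own. Each camera call takes 0.05 s, during which the arm holds its last target. There are 200 camera calls.

## Working session

There is one attempt and no reset: what is moved stays moved. The work goes in short steps, Python scripts to look and compute and a tool call to move; the robot and the scene stay as the last step left them, time stands still between calls to the robot, and variables do not carry over. Pictures are saved under pics/ and viewed, at most 14 in all, crops included, and the job is handed in when it is done.

Besides the shell and the picture viewer there is one more tool, called after "Emit:" by a JSON object that holds its "method" and its "body", one argument or row to a line. send_rows: Moves the arm, as the interface text tells. Its arguments: {"type":"object","properties":{"moves":{"type":"array","items":{"type":"array","items":{"type":"array","items":{"type":"number"}}}},"squeeze":{"type":"number"}},"required":["moves"]}

```bash
mkdir -p pics; ls; cat > h.py <<'E'
import numpy as np, cv2
from workcell import robot
def grab(n):
    im,d=robot.get_image(n); np.savez(''+n+'.npz',im=im,d=d); return im,d
def load(n):
    z=np.load(''+n+'.npz'); return z['im'],z['d']
def world(n,u,v,d):
    m=robot.camera_model(n); f=200/np.tan(np.radians(m['fov_y'])/2)
    z=d[int(v),int(u)]; p=[(u-m['cx'])/f*z,(v-m['cy'])/f*z,z,1]
    return (np.linalg.inv(m['camera_from_world'])@p)[:3]
def save(n,im): cv2.imwrite('pics/'+n,im[:,:,::-1])
E
python3 - <<'E'
from h import *
for n in('scene','top'):
    im,d=grab(n); save(n+'0.png',im); m=robot.camera_model(n); print(n,m['fov_y'],m['cx'],m['cy'],np.round(m['camera_from_world'],3).tolist(),{k:v for k,v in m.items() if k not in('fov_y','cx','cy','camera_from_world')})
print(robot.observe())
E
```

```text
pics
scene 52.41464378097949 316.65729776444397 198.61945739039038 [[0.753, 0.658, -0.01, -0.434], [0.405, -0.476, -0.781, -0.182], [-0.519, 0.584, -0.625, 1.494], [0.0, 0.0, 0.0, 1.0]] {}
top 49.33132813670068 318.52487313674635 198.16246267124575 [[-0.003, -1.0, 0.014, -0.002], [-0.998, 0.002, -0.057, 0.606], [0.057, -0.014, -0.998, 1.155], [0.0, 0.0, 0.0, 1.0]] {}
{'time_s': 0.1, 'q': array([ 1.10629661e+00,  1.04651316e-01,  9.65818453e-02,  1.56390200e+00,
       -7.27378875e-06,  1.35311848e+00]), 'dq': array([-0.00078348, -0.00156161,  0.00155946, -0.00145035,  0.00037512,
        0.00040965]), 'joint_torque': array([ 5.67182302e-03, -5.58203065e+01,  5.04723573e+01,  1.28120166e-02,
       -2.96779617e-04,  1.27941519e-05]), 'tcp_pos': array([0.14644248, 0.58155866, 0.23061237]), 'ee_rot': array([-3.86675869e-01, -3.11731558e+00,  1.74317864e-03]), 'contact_force': array([ 0.38970307, -0.0051996 , -0.59451911]), 'wrist_torque': array([ 0.00184786, -0.01680239, -0.01574737]), 'finger_force': 0.0, 'opening': 1.0001979223520845}
```

View pics/top0.png

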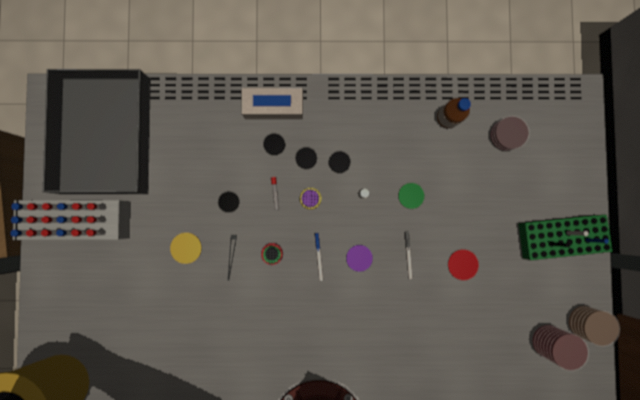

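View pics/scene0.png

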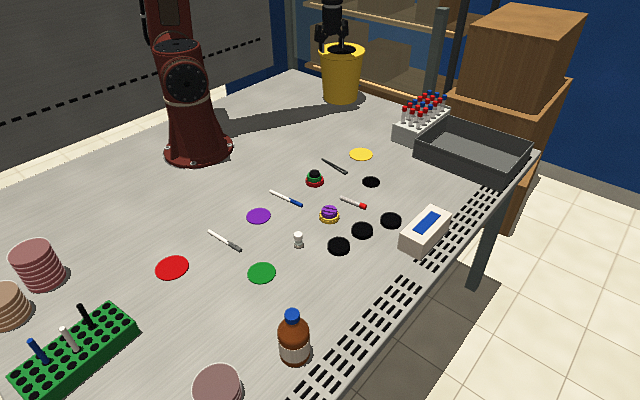

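The top view shows mats at yellow (185,248), violet (359,258), red (463,264) and green (411,195). The stacks are at (272,253), black/green/red, and (310,198), violet/yellow. There are four black discs, at (228,201), (274,144), (306,158) and (339,162). In the scene view (371,182) looks thin, so it is probably the mat, and the other three look like thick plates. I'll check this with an enlarged crop and the disc heights.

```bash
python3 - <<'E'
from h import *
im,d=load('top'); c=im[120:290,160:360]; save('c1.png',cv2.resize(c,None,fx=3.5,fy=3.5,interpolation=cv2.INTER_CUBIC))
for nm,u,v in [('blk',228,201),('b2',274,144),('b3',306,158),('b4',339,162),('Y',185,248),('V',359,258),('R',463,264),('G',411,195),('s1',272,253),('s2',310,198)]:
    r=14 if nm!='x' else 20
    print(nm,np.round(1000*world('top',u,v,d),1), d[v-1:v+2,u-1:u+2].std())
# blob centres by colour
m=robot.camera_model('top'); f=200/np.tan(np.radians(m['fov_y'])/2); T=np.linalg.inv(m['camera_from_world'])
hsv=cv2.cvtColor(im,cv2.COLOR_RGB2HSV)
def cen(nm,u,v,z):
    seed=im[v,u].astype(int); mask=(np.abs(im.astype(int)-seed).max(2)<30).astype(np.uint8)
    n,l,s,ce=cv2.connectedComponentsWithStats(mask); k=l[v,u]; cu,cv_=ce[k]
    ray=T[:3,:3]@[(cu-m['cx'])/f,(cv_-m['cy'])/f,1]; o=T[:3,3]; p=o+ray*(z-o[2])/ray[2]
    mm=(o[2]-z)/f*1000
    print(nm,np.round(ce[k],1),'px',s[k],'xy mm',np.round(p*1000,1),'dia',np.round(2000*np.sqrt(s[k][4]/np.pi)*(o[2]-z)/f,1))
for a in [('blk',228,201,.004),('b2',274,144,.012),('b3',306,158,.012),('b4',339,162,.012),('Y',185,248,.004),('V',359,258,.004),('R',463,264,.004),('G',411,195,.004)]: cen(*a)
E
```

```text
blk [599.1 242.    6. ] 0.0016796718
b2 [753.2 117.3  14.9] 0.37100098
b3 [714.2  30.6  19.8] 0.002171361
b4 [704.3 -58.9  12.4] 0.002408875
Y [472.9 356.4   4.9] 0.0016695958
V [ 444.1 -112.3    2.6] 0.002631925
R [ 427.  -394.3    3.8] 0.0019642722
G [ 614.7 -256.     2.3] 0.0011471986
s1 [461.2 119.2  42.4] 0.0029483067
s2 [605.5  19.9  30. ] 0.001969694
blk [228.3 201.5] px [218 192  21  20 325] xy mm [597.8 241.6   4. ] dia 55.3
b2 [273.8 143.9] px [264 134  21  21 354] xy mm [754. 118.  12.] dia 57.3
b3 [305.8 157.8] px [296 148  21  21 352] xy mm [715.8  31.3  12. ] dia 57.1
b4 [339.1 161.8] px [329 152  21  21 351] xy mm [705.  -59.1  12. ] dia 57.0
Y [185.2 247.7] px [170 232  31  32 760] xy mm [473.5 356.3   4. ] dia 84.5
V [359.2 257.8] px [346 245  27  27 581] xy mm [ 444.7 -112.6    4. ] dia 73.9
R [462.7 264.3] px [448 250  30  30 719] xy mm [ 426.1 -393.3    4. ] dia 82.2
G [410.7 195.4] px [398 183  27  26 531] xy mm [ 613.6 -254.9    4. ] dia 70.6
```

View pics/c1.png

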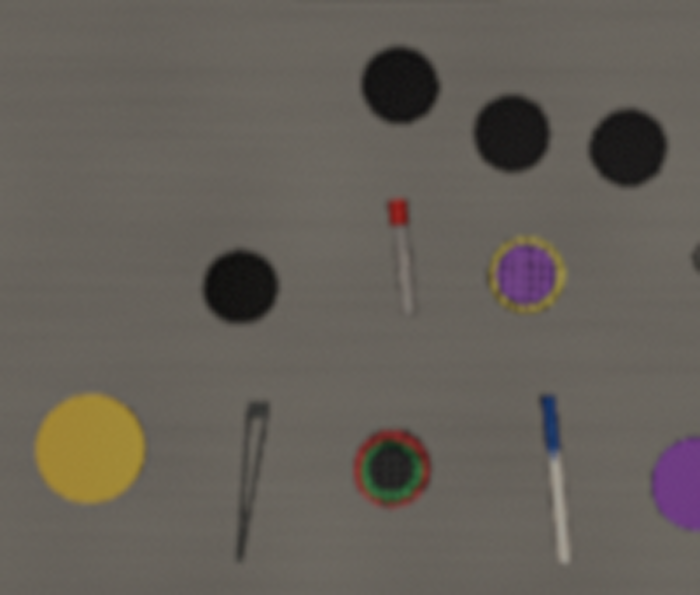

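b2 to b4 are about 60 mm wide and 15 mm high, so they are the black decoy plates. The disc at (228,201) is about 4 mm high and 57 mm wide, so it is the black mat. Next I'll get the stack centres and the height of the open fingertips relative to the TCP.

```bash
python3 - <<'E'
from h import *
def ray(n,u,v,z):
    m=robot.camera_model(n); f=200/np.tan(np.radians(m['fov_y'])/2); T=np.linalg.inv(m['camera_from_world'])
    r=T[:3,:3]@[(u-m['cx'])/f,(v-m['cy'])/f,1]; o=T[:3,3]; return np.round((o+r*(z-o[2])/r[2])*1000,1)
c=lambda x,y:(160+(x+.5)/3.5-.5,120+(y+.5)/3.5-.5)
print('black',ray('top',*c(391,467),.042),'green',ray('top',*c(391,468),.03),'red',ray('top',*c(392,468),.015))
print('violet',ray('top',*c(526,274),.03),'yel',ray('top',*c(527,274),.015))
im,d=load('scene'); m=robot.camera_model('scene'); f=200/np.tan(np.radians(m['fov_y'])/2); T=np.linalg.inv(m['camera_from_world'])
v,u=np.mgrid[:400,:640]; P=np.stack([(u-m['cx'])/f*d,(v-m['cy'])/f*d,d],-1)@T[:3,:3].T+T[:3,3]
k=(np.hypot(P[...,0]-.146,P[...,1]-.5816)<.07)&(P[...,2]>.18)&(d>0)
z=np.sort(P[k][:,2]); print(k.sum(),z[:20].round(4)); 
q=P[k&(P[...,2]<.26)]; print(q[::6].round(3))
for (a,b),z in {(261,273):.004,(172,268):.004,(258,216):.004,(371,182):.004,(361,154):.004,(315,173):.042,(329,211):.03}.items(): print(a,b,ray('scene',a,b,z))
E
```

```text
black [461. 121.  42.] green [459.4 122.1  30. ] red [458.4 122.7  15. ]
violet [605.7  20.1  30. ] yel [606.5  19.4  15. ]
1344 [0.1807 0.1807 0.1808 0.1813 0.1813 0.1814 0.1814 0.1819 0.182  0.1822
 0.1825 0.1826 0.1826 0.1828 0.1828 0.183  0.1832 0.1834 0.1834 0.1838]
[[0.143 0.629 0.256]
 [0.163 0.624 0.257]
 [0.166 0.621 0.255]
 [0.171 0.614 0.254]
 [0.127 0.533 0.257]
 [0.139 0.536 0.255]
 [0.143 0.537 0.252]
 [0.091 0.617 0.216]
 [0.119 0.635 0.217]
 [0.134 0.536 0.243]
 [0.1   0.612 0.215]
 [0.123 0.623 0.217]
 [0.144 0.637 0.218]
 [0.097 0.592 0.216]
 [0.117 0.612 0.215]
 [0.137 0.626 0.215]
 [0.16  0.637 0.218]
 [0.096 0.587 0.213]
 [0.117 0.599 0.214]
 [0.138 0.612 0.215]
 [0.155 0.63  0.214]
 [0.173 0.646 0.214]
 [0.112 0.586 0.213]
 [0.133 0.599 0.214]
 [0.149 0.617 0.212]
 [0.174 0.626 0.216]
 [0.1   0.582 0.207]
 [0.131 0.583 0.213]
 [0.151 0.595 0.215]
 [0.165 0.617 0.212]
 [0.187 0.628 0.214]
 [0.108 0.585 0.204]
 [0.142 0.582 0.212]
 [0.159 0.599 0.211]
 [0.184 0.612 0.213]
 [0.086 0.598 0.191]
 [0.132 0.581 0.206]
 [0.159 0.587 0.211]
 [0.178 0.601 0.211]
 [0.193 0.62  0.209]
 [0.112 0.586 0.196]
 [0.143 0.586 0.203]
 [0.17  0.591 0.208]
 [0.186 0.61  0.207]
 [0.089 0.595 0.184]
 [0.128 0.587 0.196]
 [0.157 0.589 0.202]
 [0.175 0.604 0.202]
 [0.192 0.622 0.2  ]
 [0.119 0.585 0.19 ]
 [0.149 0.587 0.196]
 [0.165 0.604 0.195]
 [0.183 0.62  0.195]
 [0.106 0.587 0.182]
 [0.135 0.59  0.188]
 [0.159 0.599 0.191]
 [0.18  0.611 0.193]
 [0.121 0.588 0.181]
 [0.149 0.593 0.187]
 [0.171 0.604 0.189]
 [0.193 0.615 0.19 ]
 [0.154 0.593 0.183]
 [0.175 0.605 0.185]
 [0.19  0.625 0.183]]
261 273 [ 616.4 -258.2    4. ]
172 268 [ 431.3 -395.2    4. ]
258 216 [ 448.6 -115.1    4. ]
371 182 [603.3 237.2   4. ]
361 154 [478.7 352.3   4. ]
315 173 [467.5 117.3  42. ]
329 211 [611.9  13.8  30. ]
```

Emit:
{"method": "send_rows", "body": {
  "moves": [
    [[52,26,-38,0,0],[52,26,-38,0,0],[52,26,-38,0,0],[52,26,-38,0,0],[52,26,-38,0,0]]
  ],
  "squeeze": 20
}}

```text
time_s: 0.6
tcp_pos: [0.277, 0.3902, 0.231]
ee_rot: [-0.386, -3.118, 0.0]
contact_force: [1.3, -0.6, -0.1]
opening: 0.605
finger_force: 0.0
```

Emit:
{"method": "send_rows", "body": {
  "moves": [
    [[52,26,-38,0,0],[52,26,-38,0,0],[52,26,-38,0,0],[52,26,-38,0,0],[52,26,-38,0,0]]
  ]
}}

```text
time_s: 1.1
tcp_pos: [0.4072, 0.2001, 0.2312]
ee_rot: [0.387, 3.118, 0.0]
contact_force: [1.2, 1.2, -0.1]
opening: 0.607
finger_force: 0.0
```

Emit:
{"method": "send_rows", "body": {
  "moves": [
    [[52,26,-38,0,0],[52,26,-38,0,0],[52,5,-6,-40,0],[52,0,0,-40,0],[52,0,0,-40,0]]
  ]
}}

```text
time_s: 1.6
tcp_pos: [0.4636, 0.1192, 0.1097]
ee_rot: [-0.389, -3.117, -0.0]
contact_force: [0.6, 0.2, -0.6]
opening: 0.608
finger_force: 0.0
```

```bash
python3 - <<'E'
from h import *
im,d=grab('scene'); im2,_=grab('top')
a=cv2.resize(im[110:210,260:370],(440,400),interpolation=cv2.INTER_CUBIC); b=cv2.resize(im2[205:305,230:320],(360,400),interpolation=cv2.INTER_CUBIC)
save('c2.png',np.hstack([a,b]))
m=robot.camera_model('scene'); f=200/np.tan(np.radians(m['fov_y'])/2); T=np.linalg.inv(m['camera_from_world'])
v,u=np.mgrid[:400,:640]; P=np.stack([(u-m['cx'])/f*d,(v-m['cy'])/f*d,d],-1)@T[:3,:3].T+T[:3,3]
print(robot.observe()['tcp_pos'])
k=(np.hypot(P[...,0]-.463,P[...,1]-.12)<.06)&(P[...,2]>.06)&(P[...,2]<.13)
q=P[k]; q=q[np.argsort(q[:,2])][:24]; print(q.round(4))
k=(np.hypot(P[...,0]-.463,P[...,1]-.12)<.04)&(P[...,2]>.037)&(P[...,2]<.05); print(P[k].mean(0),k.sum())
E
```

```text
[0.45974127 0.1197331  0.10580644]
[[0.4636 0.1468 0.1121]
 [0.4577 0.0883 0.1126]
 [0.4687 0.1457 0.1147]
 [0.4805 0.1462 0.1155]
 [0.4664 0.1484 0.1161]
 [0.4582 0.1483 0.1165]
 [0.4669 0.0873 0.1168]
 [0.4773 0.1404 0.117 ]
 [0.465  0.1452 0.117 ]
 [0.4613 0.1495 0.1172]
 [0.4801 0.1419 0.1174]
 [0.4668 0.0921 0.118 ]
 [0.475  0.1431 0.1184]
 [0.4603 0.0857 0.1185]
 [0.4795 0.1522 0.1195]
 [0.4682 0.0816 0.1202]
 [0.4767 0.1555 0.1205]
 [0.465  0.0852 0.1207]
 [0.4677 0.0866 0.1211]
 [0.483  0.1432 0.1216]
 [0.4797 0.1471 0.122 ]
 [0.462  0.0795 0.1222]
 [0.4634 0.1471 0.1228]
 [0.4698 0.1445 0.1229]]
[0.46146845 0.11989415 0.04103356] 64
```

View pics/c2.png

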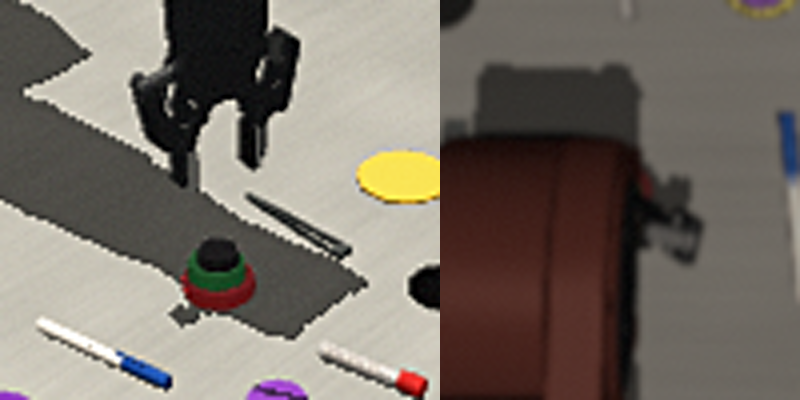

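The crop shows the open fingers at (185,180) and (250,165), above the stack whose top is at (218,250). They are well centred. Descending.

Emit:
{"method": "send_rows", "body": {
  "moves": [
    [[52,-2,0,-30,0],[52,0,0,-30,0],[52,0,0,-15,0],[52,0,0,0,0],[52,0,0,0,0]]
  ]
}}

```text
time_s: 2.2
tcp_pos: [0.4624, 0.1199, 0.038]
ee_rot: [0.386, 3.116, 0.0]
contact_force: [0.9, -0.1, -0.5]
opening: 0.607
finger_force: 0.0
```

Emit:
{"method": "send_rows", "body": {
  "moves": [
    [[52,0,0,-4,0],[52,0,0,0,0],[52,0,0,0,0]]
  ]
}}

```text
time_s: 2.5
tcp_pos: [0.462, 0.1199, 0.033]
ee_rot: [0.387, 3.117, 0.0]
contact_force: [0.1, 0.5, -0.1]
opening: 0.609
finger_force: 0.0
```

Emit:
{"method": "send_rows", "body": {
  "moves": [
    [[45,0,0,-1,0],[38,0,0,0,0],[25,0,0,0,0],[25,0,0,0,0],[25,0,0,0,0]]
  ],
  "squeeze": 20
}}

```text
time_s: 3.0
tcp_pos: [0.4617, 0.1198, 0.0315]
ee_rot: [0.387, 3.117, 0.0]
contact_force: [-1.5, 0.2, 4.1]
opening: 0.392
finger_force: 20.0
```

Emit:
{"method": "send_rows", "body": {
  "moves": [
    [[25,0,0,0,0],[25,0,0,2,0],[25,0,0,4,0],[25,0,0,8,0]]
  ]
}}

```text
time_s: 3.4
tcp_pos: [0.4611, 0.1199, 0.0452]
ee_rot: [-0.387, -3.117, -0.0]
contact_force: [0.4, -0.0, 0.2]
opening: 0.397
finger_force: 19.9
```

Emit:
{"method": "send_rows", "body": {
  "moves": [
    [[25,0,0,20,0],[25,0,0,30,0],[25,15,13,10,0],[25,28,25,0,0],[25,32,28,0,0]]
  ]
}}

```text
time_s: 3.9
tcp_pos: [0.538, 0.1865, 0.1069]
ee_rot: [0.388, 3.115, 0.001]
contact_force: [-0.7, -0.3, 1.3]
opening: 0.401
finger_force: 20.0
```

Emit:
{"method": "send_rows", "body": {
  "moves": [
    [[25,32,28,0,0],[25,20,18,0,0],[25,10,9,-10,0],[25,0,0,-20,0],[25,0,0,0,0]]
  ]
}}

```text
time_s: 4.4
tcp_pos: [0.597, 0.2408, 0.0727]
ee_rot: [-0.385, -3.114, 0.002]
contact_force: [0.4, 0.2, -0.4]
opening: 0.394
finger_force: 20.0
```

```bash
python3 - <<'E'
from h import *
im,d=grab('scene')
print(robot.observe()['tcp_pos'])
save('c3.png',cv2.resize(im[90:230,280:450],None,fx=4,fy=4,interpolation=cv2.INTER_CUBIC))
E
```

```text
[0.5974631  0.24072046 0.07430423]
```

View pics/c3.png

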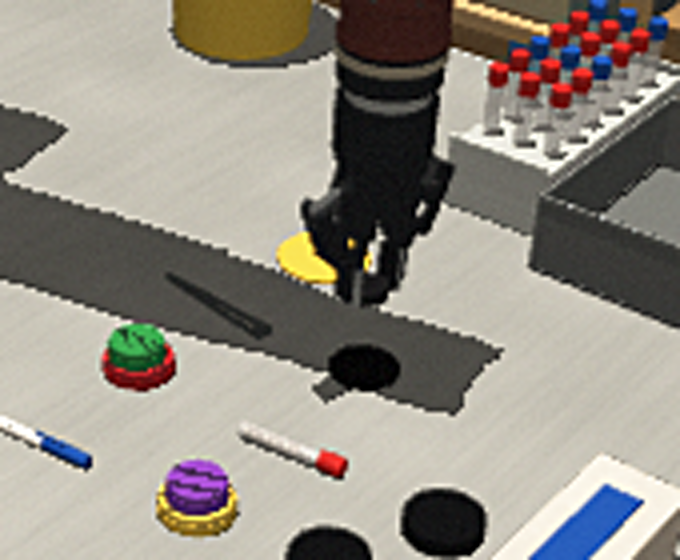

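The black plate is held under the gripper at (375,290), above the black mat at (363,368). The green/red stack at (138,355) is undisturbed. Lowering.

Emit:
{"method": "send_rows", "body": {
  "moves": [
    [[25,0,0,-25,0],[25,0,0,-25,0],[25,0,0,-10,0],[25,0,0,-5,0],[25,0,0,-2,0]]
  ]
}}

```text
time_s: 4.95
tcp_pos: [0.599, 0.2408, 0.0092]
ee_rot: [0.387, 3.117, 0.001]
contact_force: [-0.6, 0.3, -0.9]
opening: 0.394
finger_force: 20.0
```

Emit:
{"method": "send_rows", "body": {
  "moves": [
    [[25,0,0,-2,0],[25,0,0,0,0],[25,0,0,0,0]]
  ]
}}

```text
time_s: 5.25
tcp_pos: [0.5991, 0.2409, 0.0071]
ee_rot: [0.387, 3.117, 0.001]
contact_force: [-0.1, 0.1, -0.6]
opening: 0.398
finger_force: 20.0
```

Emit:
{"method": "send_rows", "body": {
  "moves": [
    [[25,0,0,-1.5,0],[25,0,0,0,0],[36,0,0,0,0],[42,0,0,0,0],[50,0,0,0,0]]
  ]
}}

```text
time_s: 5.75
tcp_pos: [0.5984, 0.2408, 0.0046]
ee_rot: [-0.387, -3.117, -0.0]
contact_force: [-0.4, -0.3, -0.7]
opening: 0.582
finger_force: 0.0
```

Emit:
{"method": "send_rows", "body": {
  "moves": [
    [[56,0,0,0,0],[60,0,0,5,0],[60,0,0,25,0],[60,0,0,40,0],[60,0,0,30,0]]
  ]
}}

```text
time_s: 6.25
tcp_pos: [0.5989, 0.2409, 0.1073]
ee_rot: [0.387, 3.116, 0.001]
contact_force: [0.4, 0.3, 0.5]
opening: 0.702
finger_force: 0.0
```

Emit:
{"method": "send_rows", "body": {
  "moves": [
    [[62,-20,-17,0,0],[62,-35,-30,0,0],[62,-35,-30,0,0],[62,-30,-26,0,0],[62,-18,-17,0,0]]
  ]
}}

```text
time_s: 6.75
tcp_pos: [0.4587, 0.1198, 0.105]
ee_rot: [-0.387, -3.118, 0.0]
contact_force: [0.8, -0.5, 0.1]
opening: 0.725
finger_force: 0.0
```

Emit:
{"method": "send_rows", "body": {
  "moves": [
    [[62,0,0,-30,0],[62,0,0,-30,0],[62,0,0,-17,0],[62,0,0,-5,0],[62,0,0,0,0]]
  ]
}}

```text
time_s: 7.25
tcp_pos: [0.4603, 0.1208, 0.0228]
ee_rot: [-0.387, -3.117, -0.0]
contact_force: [-0.4, -0.7, -0.8]
opening: 0.721
finger_force: 0.0
```

```bash
python3 - <<'E'
from h import *
im,d=grab('scene')
print(robot.observe()['tcp_pos'])
save('c4.png',cv2.resize(im[110:230,260:420],None,fx=5,fy=5,interpolation=cv2.INTER_CUBIC))
E
```

```text
[0.46096766 0.12085876 0.02363767]
```

View pics/c4.png

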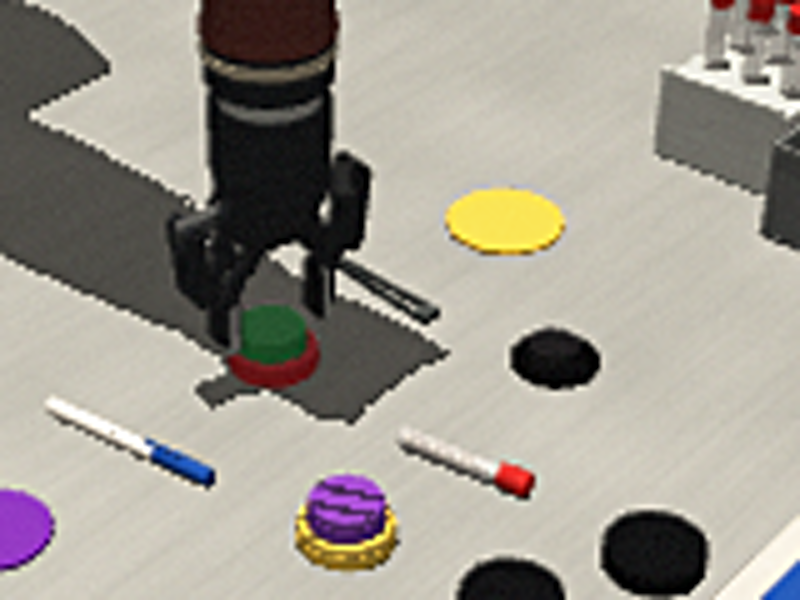

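The black plate sits centred on its mat at (555,350), and the fingers flank the green plate at (275,330). Gripping green.

Emit:
{"method": "send_rows", "body": {
  "moves": [
    [[60,0,0,-6,0],[56,0,0,0,0],[52,0,0,0,0],[38,0,0,0,0],[38,0,0,0,0]]
  ]
}}

```text
time_s: 7.8
tcp_pos: [0.4609, 0.1209, 0.0174]
ee_rot: [0.386, 3.117, 0.0]
contact_force: [-1.7, 0.6, 5.1]
opening: 0.552
finger_force: 20.5
```

Emit:
{"method": "send_rows", "body": {
  "moves": [
    [[38,0,0,0,0],[38,0,0,2,0],[38,0,0,4,0],[38,0,0,20,0],[38,0,0,30,0]]
  ]
}}

```text
time_s: 8.3
tcp_pos: [0.4591, 0.1208, 0.072]
ee_rot: [-0.386, -3.114, 0.0]
contact_force: [-0.1, -0.2, -0.8]
opening: 0.552
finger_force: 20.7
```

Emit:
{"method": "send_rows", "body": {
  "moves": [
    [[38,0,0,25,0],[38,10,-20,10,0],[38,16,-39,0,0],[38,16,-39,0,0],[38,16,-39,0,0]]
  ]
}}

```text
time_s: 8.8
tcp_pos: [0.5191, -0.0176, 0.1082]
ee_rot: [0.386, 3.117, 0.0]
contact_force: [0.6, 0.1, 0.2]
opening: 0.55
finger_force: 20.7
```

Emit:
{"method": "send_rows", "body": {
  "moves": [
    [[38,16,-39,0,0],[38,16,-39,0,0],[38,16,-39,0,0],[38,16,-39,0,0],[38,16,-39,0,0]]
  ]
}}

```text
time_s: 9.3
tcp_pos: [0.599, -0.2129, 0.1078]
ee_rot: [-0.387, -3.118, -0.0]
contact_force: [-0.1, 0.3, 0.3]
opening: 0.549
finger_force: 20.7
```

Emit:
{"method": "send_rows", "body": {
  "moves": [
    [[38,10,-29,0,0],[38,6,-14,-15,0],[38,0,0,-20,0],[38,0,0,-10,0],[38,0,0,0,0]]
  ]
}}

```text
time_s: 9.8
tcp_pos: [0.6134, -0.2532, 0.0608]
ee_rot: [-0.386, -3.115, -0.003]
contact_force: [-0.5, -0.3, -0.0]
opening: 0.55
finger_force: 20.7
```

```bash
python3 - <<'E'
from h import *
im,d=grab('scene')
print(robot.observe()['tcp_pos'])
save('c5.png',cv2.resize(im[160:310,170:370],None,fx=4,fy=4,interpolation=cv2.INTER_CUBIC))
E
```

```text
[ 0.61407537 -0.25343886  0.06234997]
```

View pics/c5.png

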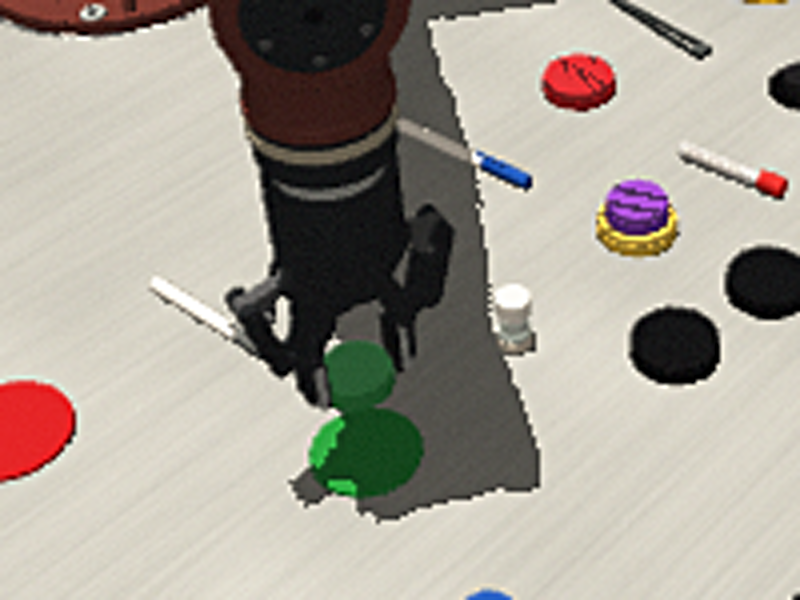

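The green plate is held level at (358,375), above the green mat at (365,450). The red plate stands alone and flat at (580,80). Lowering.

Emit:
{"method": "send_rows", "body": {
  "moves": [
    [[38,0,0,-22,0],[38,0,0,-20,0],[38,0,0,-8,0],[38,0,0,-4,0],[38,0,0,-1,0]]
  ]
}}

```text
time_s: 10.35
tcp_pos: [0.6149, -0.2542, 0.0086]
ee_rot: [0.386, 3.117, -0.0]
contact_force: [1.2, 0.0, -0.1]
opening: 0.55
finger_force: 20.7
```

Emit:
{"method": "send_rows", "body": {
  "moves": [
    [[38,0,0,-1,0],[38,0,0,-1,0],[38,0,0,0,0],[38,0,0,0,0]]
  ]
}}

```text
time_s: 10.75
tcp_pos: [0.615, -0.2544, 0.0065]
ee_rot: [0.387, 3.117, -0.001]
contact_force: [-0.1, -0.6, 1.8]
opening: 0.549
finger_force: 20.9
```

Contact. Releasing and rising, then on to the violet plate at (606,20).

Emit:
{"method": "send_rows", "body": {
  "moves": [
    [[44,0,0,-0.3,0],[50,0,0,0,0],[56,0,0,0,0],[62,0,0,0,0],[66,0,0,3,0]]
  ]
}}

```text
time_s: 11.25
tcp_pos: [0.6142, -0.2539, 0.0079]
ee_rot: [-0.387, -3.117, -0.001]
contact_force: [-0.3, -0.1, 0.2]
opening: 0.775
finger_force: 0.0
```

Emit:
{"method": "send_rows", "body": {
  "moves": [
    [[64,0,0,25,0],[64,0,0,40,0],[64,0,0,35,0],[64,0,35,0,0],[64,0,40,0,0]]
  ]
}}

```text
time_s: 11.75
tcp_pos: [0.6154, -0.18, 0.1104]
ee_rot: [0.39, 3.114, -0.002]
contact_force: [1.2, 0.9, -0.5]
opening: 0.749
finger_force: 0.0
```

Emit:
{"method": "send_rows", "body": {
  "moves": [
    [[64,0,42,0,0],[64,0,42,0,0],[64,-2,42,0,0],[64,-4,42,0,0],[64,-2,31,0,0]]
  ]
}}

```text
time_s: 12.25
tcp_pos: [0.606, 0.0223, 0.1088]
ee_rot: [0.385, 3.118, 0.001]
contact_force: [0.5, -0.8, 0.4]
opening: 0.75
finger_force: 0.0
```

Emit:
{"method": "send_rows", "body": {
  "moves": [
    [[64,0,0,-30,0],[64,0,0,-30,0],[64,0,0,-21,0],[64,0,0,-5,0],[64,0,0,0,0]]
  ]
}}

```text
time_s: 12.75
tcp_pos: [0.6061, 0.0199, 0.0222]
ee_rot: [-0.387, -3.116, -0.0]
contact_force: [-0.2, 0.7, 0.8]
opening: 0.748
finger_force: 0.0
```

```bash
python3 - <<'E'
from h import *
im,d=grab('scene')
print(robot.observe()['tcp_pos'])
save('c6.png',cv2.resize(im[150:300,210:410],None,fx=4,fy=4,interpolation=cv2.INTER_CUBIC))
E
```

```text
[0.60692398 0.0197224  0.02337039]
```

View pics/c6.png

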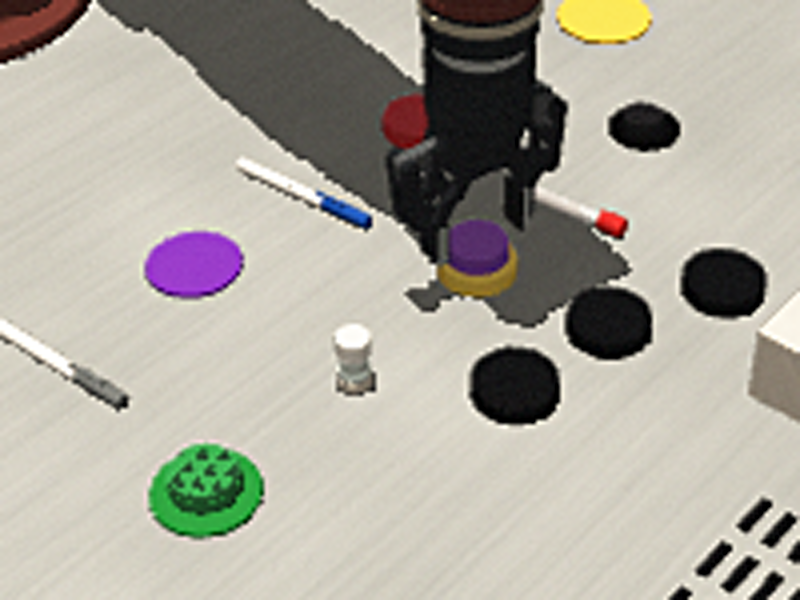

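Green sits centred on its mat at (206,488), and the fingers flank the violet plate at (478,245). Gripping violet and carrying it to (445,-113).

Emit:
{"method": "send_rows", "body": {
  "moves": [
    [[60,0,0,-6,0],[56,0,0,0,0],[52,0,0,0,0],[38,0,0,0,0],[38,0,0,0,0]]
  ]
}}

```text
time_s: 13.3
tcp_pos: [0.607, 0.0197, 0.0173]
ee_rot: [0.387, 3.117, -0.0]
contact_force: [-0.9, 0.0, 4.5]
opening: 0.551
finger_force: 20.7
```

Emit:
{"method": "send_rows", "body": {
  "moves": [
    [[38,0,0,0,0],[38,0,0,2,0],[38,0,0,4,0],[38,0,0,20,0],[38,0,0,30,0]]
  ]
}}

```text
time_s: 13.8
tcp_pos: [0.605, 0.0202, 0.0712]
ee_rot: [-0.386, -3.114, -0.001]
contact_force: [1.3, -0.0, 0.7]
opening: 0.55
finger_force: 20.7
```

Emit:
{"method": "send_rows", "body": {
  "moves": [
    [[38,0,0,25,0],[38,-15,-12,10,0],[38,-28,-23,0,0],[38,-32,-26,0,0],[38,-32,-26,0,0]]
  ]
}}

```text
time_s: 14.3
tcp_pos: [0.4985, -0.0676, 0.1076]
ee_rot: [0.385, 3.118, -0.0]
contact_force: [0.9, -0.9, 1.3]
opening: 0.547
finger_force: 20.7
```

Emit:
{"method": "send_rows", "body": {
  "moves": [
    [[38,-30,-25,0,0],[38,-16,-13,0,0],[38,-8,-7,-15,0],[38,0,0,-20,0],[38,0,0,-10,0]]
  ]
}}

```text
time_s: 14.8
tcp_pos: [0.4448, -0.1121, 0.0613]
ee_rot: [-0.388, -3.117, -0.001]
contact_force: [-0.4, 0.6, 0.3]
opening: 0.549
finger_force: 20.7
```

```bash
python3 - <<'E'
from h import *
im,d=grab('scene')
print(robot.observe()['tcp_pos'])
save('c7.png',cv2.resize(im[130:280,190:390],None,fx=4,fy=4,interpolation=cv2.INTER_CUBIC))
E
```

```text
[ 0.44438228 -0.11152627  0.06012765]
```

View pics/c7.png

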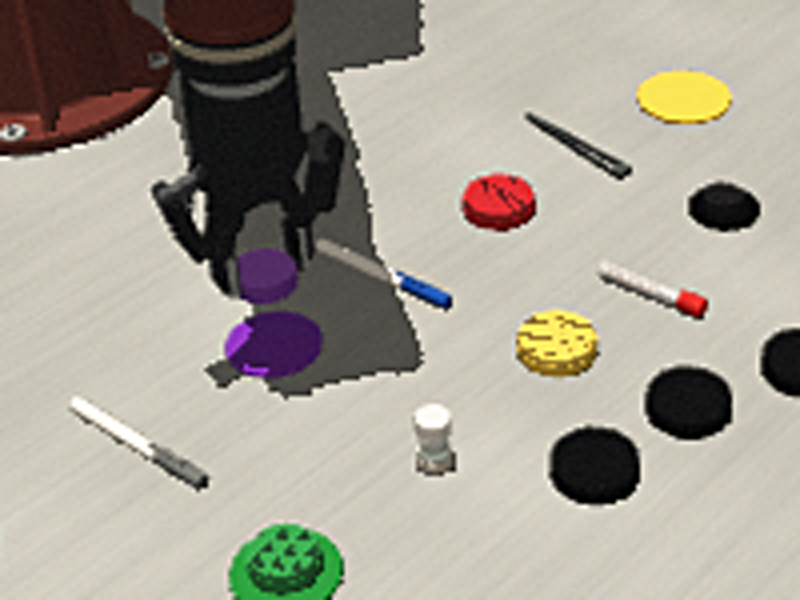

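Violet is held over its mat, with the plate at (265,275) and the mat at (273,343). Yellow is alone at (557,343) and red at (499,200). Placing violet.

Emit:
{"method": "send_rows", "body": {
  "moves": [
    [[38,0,0,-22,0],[38,0,0,-20,0],[38,0,0,-8,0],[38,0,0,-4,0],[38,0,0,-1,0]]
  ]
}}

```text
time_s: 15.35
tcp_pos: [0.4459, -0.1121, 0.0079]
ee_rot: [0.386, 3.118, 0.0]
contact_force: [-0.2, -0.1, 0.1]
opening: 0.549
finger_force: 20.7
```

Emit:
{"method": "send_rows", "body": {
  "moves": [
    [[38,0,0,-1,0],[38,0,0,-1,0],[38,0,0,0,0],[38,0,0,0,0]]
  ]
}}

```text
time_s: 15.75
tcp_pos: [0.4462, -0.1125, 0.0062]
ee_rot: [0.387, 3.116, -0.001]
contact_force: [0.7, 0.6, 3.9]
opening: 0.548
finger_force: 21.0
```

Emit:
{"method": "send_rows", "body": {
  "moves": [
    [[44,0,0,0,0],[50,0,0,0,0],[56,0,0,0,0],[62,0,0,0,0],[66,0,0,3,0]]
  ]
}}

```text
time_s: 16.25
tcp_pos: [0.4451, -0.1119, 0.0081]
ee_rot: [-0.387, -3.117, -0.001]
contact_force: [-0.8, 0.6, 0.3]
opening: 0.77
finger_force: 0.0
```

Emit:
{"method": "send_rows", "body": {
  "moves": [
    [[70,0,0,25,0],[76,0,0,40,0],[76,0,0,35,0],[76,28,23,0,0],[76,32,26,0,0]]
  ]
}}

```text
time_s: 16.75
tcp_pos: [0.5072, -0.0636, 0.1106]
ee_rot: [0.39, 3.114, -0.002]
contact_force: [-0.0, -0.5, -0.4]
opening: 0.888
finger_force: 0.0
```

Emit:
{"method": "send_rows", "body": {
  "moves": [
    [[76,32,26,0,0],[76,32,26,0,0],[76,25,20,0,0],[76,12,11,0,0],[76,0,0,-25,0]]
  ]
}}

```text
time_s: 17.25
tcp_pos: [0.6101, 0.0211, 0.0864]
ee_rot: [0.383, 3.112, 0.0]
contact_force: [0.6, -0.2, -0.5]
opening: 0.89
finger_force: 0.0
```

Emit:
{"method": "send_rows", "body": {
  "moves": [
    [[76,0,0,-35,0],[76,0,0,-25,0],[76,0,0,-10,0],[76,0,0,0,0],[76,0,0,0,0]]
  ]
}}

```text
time_s: 17.75
tcp_pos: [0.6073, 0.0197, 0.0149]
ee_rot: [0.387, 3.116, -0.0]
contact_force: [0.1, 0.2, -0.1]
opening: 0.892
finger_force: 0.0
```

```bash
python3 - <<'E'
from h import *
im,d=grab('scene')
print(robot.observe()['tcp_pos'])
save('c8.png',cv2.resize(im[130:280,220:420],None,fx=4,fy=4,interpolation=cv2.INTER_CUBIC))
E
```

```text
[0.60772413 0.01958669 0.0153515 ]
```

View pics/c8.png

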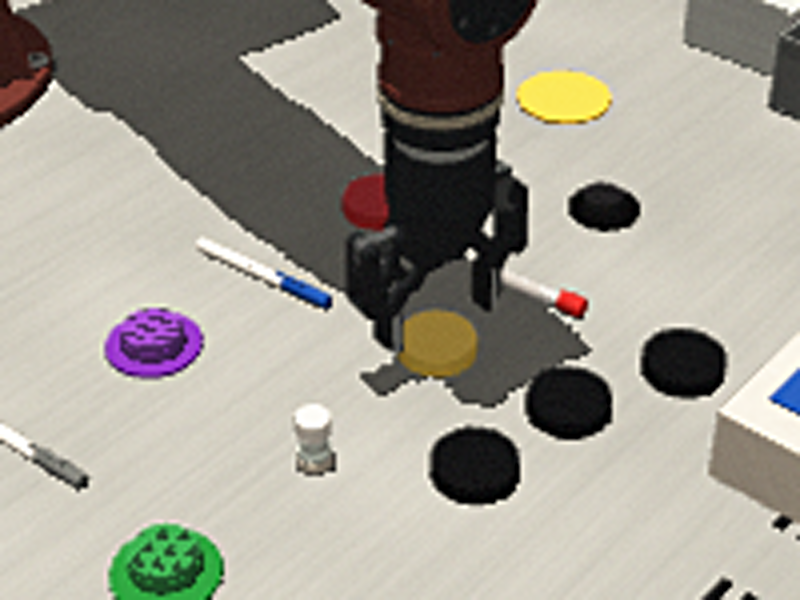

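Violet is centred on its mat at (153,338), and the fingers flank the yellow plate at (437,340). Gripping yellow and carrying it to (473,356).

Emit:
{"method": "send_rows", "body": {
  "moves": [
    [[76,0,0,-10,0],[72,0,0,-3,0],[66,0,0,0,0],[50,0,0,0,0],[50,0,0,0,0]]
  ]
}}

```text
time_s: 18.3
tcp_pos: [0.6068, 0.0198, 0.0008]
ee_rot: [0.387, 3.117, 0.0]
contact_force: [-0.0, 0.1, -0.7]
opening: 0.698
finger_force: 21.6
```

Emit:
{"method": "send_rows", "body": {
  "moves": [
    [[50,0,0,0,0],[50,0,0,2,0],[50,0,0,4,0],[50,0,0,20,0],[50,0,0,30,0]]
  ]
}}

```text
time_s: 18.8
tcp_pos: [0.6051, 0.0201, 0.0556]
ee_rot: [-0.386, -3.114, -0.0]
contact_force: [0.1, 0.4, 0.2]
opening: 0.692
finger_force: 21.8
```

Emit:
{"method": "send_rows", "body": {
  "moves": [
    [[50,0,0,30,0],[50,-10,22,15,0],[50,-15,38,0,0],[50,-15,38,0,0],[50,-15,38,0,0]]
  ]
}}

```text
time_s: 19.3
tcp_pos: [0.5512, 0.157, 0.1022]
ee_rot: [0.388, 3.117, 0.001]
contact_force: [0.5, 0.2, -0.7]
opening: 0.689
finger_force: 21.8
```

Emit:
{"method": "send_rows", "body": {
  "moves": [
    [[50,-15,38,0,0],[50,-15,38,0,0],[50,-15,38,0,0],[50,-15,38,0,0],[50,-11,29,0,0]]
  ]
}}

```text
time_s: 19.8
tcp_pos: [0.4795, 0.3389, 0.1021]
ee_rot: [0.385, 3.117, 0.001]
contact_force: [0.0, -0.1, -0.7]
opening: 0.688
finger_force: 21.8
```

Emit:
{"method": "send_rows", "body": {
  "moves": [
    [[50,-7,20,0,0],[50,0,0,-25,0],[50,0,0,-20,0],[50,0,0,-10,0],[50,0,0,0,0]]
  ]
}}

```text
time_s: 20.3
tcp_pos: [0.4727, 0.3563, 0.0453]
ee_rot: [-0.387, -3.116, 0.002]
contact_force: [-0.7, -1.1, -0.7]
opening: 0.689
finger_force: 21.8
```

```bash
python3 - <<'E'
from h import *
im,d=grab('scene')
print(robot.observe()['tcp_pos'])
save('c9.png',cv2.resize(im[90:240,260:460],None,fx=4,fy=4,interpolation=cv2.INTER_CUBIC))
E
```

```text
[0.47338732 0.3566074  0.04654949]
```

View pics/c9.png

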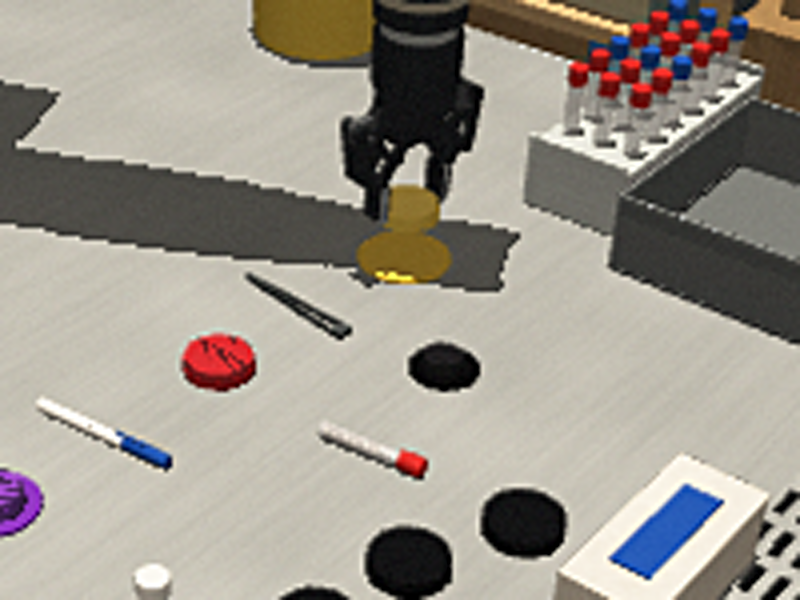

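Yellow is held over its mat: the plate is at (410,208) and the mat at (404,257). Placing it, watching for contact.

Emit:
{"method": "send_rows", "body": {
  "moves": [
    [[50,0,0,-20,0],[50,0,0,-12,0],[50,0,0,-5,0],[50,0,0,-2,0],[50,0,0,-1,0]]
  ]
}}

```text
time_s: 20.85
tcp_pos: [0.4739, 0.3569, 0.007]
ee_rot: [0.387, 3.117, 0.001]
contact_force: [0.1, -0.8, 0.0]
opening: 0.691
finger_force: 21.8
```

Emit:
{"method": "send_rows", "body": {
  "moves": [
    [[50,0,0,-1,0],[50,0,0,-1,0],[50,0,0,0,0],[50,0,0,0,0]]
  ]
}}

```text
time_s: 21.25
tcp_pos: [0.4737, 0.3569, 0.0047]
ee_rot: [0.387, 3.118, 0.0]
contact_force: [-0.4, -0.5, -0.8]
opening: 0.694
finger_force: 21.8
```

Emit:
{"method": "send_rows", "body": {
  "moves": [
    [[50,0,0,-0.8,0],[56,0,0,0,0],[63,0,0,0,0],[70,0,0,0,0],[76,0,0,0,0]]
  ]
}}

```text
time_s: 21.75
tcp_pos: [0.4735, 0.3568, 0.0036]
ee_rot: [-0.387, -3.118, -0.0]
contact_force: [-0.1, -0.1, -0.7]
opening: 0.884
finger_force: 0.0
```

Emit:
{"method": "send_rows", "body": {
  "moves": [
    [[76,0,0,5,0],[76,0,0,25,0],[76,0,0,40,0],[76,0,0,30,0],[76,-2,-30,0,0]]
  ]
}}

```text
time_s: 22.25
tcp_pos: [0.4743, 0.3295, 0.1095]
ee_rot: [0.382, 3.111, 0.008]
contact_force: [1.0, 0.1, 0.4]
opening: 0.892
finger_force: 0.0
```

Emit:
{"method": "send_rows", "body": {
  "moves": [
    [[76,-3,-45,0,0],[76,-3,-45,0,0],[76,-3,-45,0,0],[76,-3,-45,0,0],[76,0,-25,0,0]]
  ]
}}

```text
time_s: 22.75
tcp_pos: [0.4593, 0.1193, 0.1042]
ee_rot: [0.389, 3.117, -0.001]
contact_force: [0.7, 0.0, -0.0]
opening: 0.889
finger_force: 0.0
```

Emit:
{"method": "send_rows", "body": {
  "moves": [
    [[76,0,0,-25,0],[76,0,0,-35,0],[76,0,0,-22,0],[76,0,0,-8,0],[76,0,0,0,0]]
  ]
}}

```text
time_s: 23.25
tcp_pos: [0.4589, 0.1219, 0.0132]
ee_rot: [-0.386, -3.116, 0.0]
contact_force: [-1.2, -0.8, 1.0]
opening: 0.891
finger_force: 0.0
```

```bash
python3 - <<'E'
from h import *
im,d=grab('scene')
print(robot.observe()['tcp_pos'])
save('c10.png',cv2.resize(im[110:230,260:420],None,fx=5,fy=5,interpolation=cv2.INTER_CUBIC))
E
```

```text
[0.45977305 0.12190918 0.01437963]
```

View pics/c10.png

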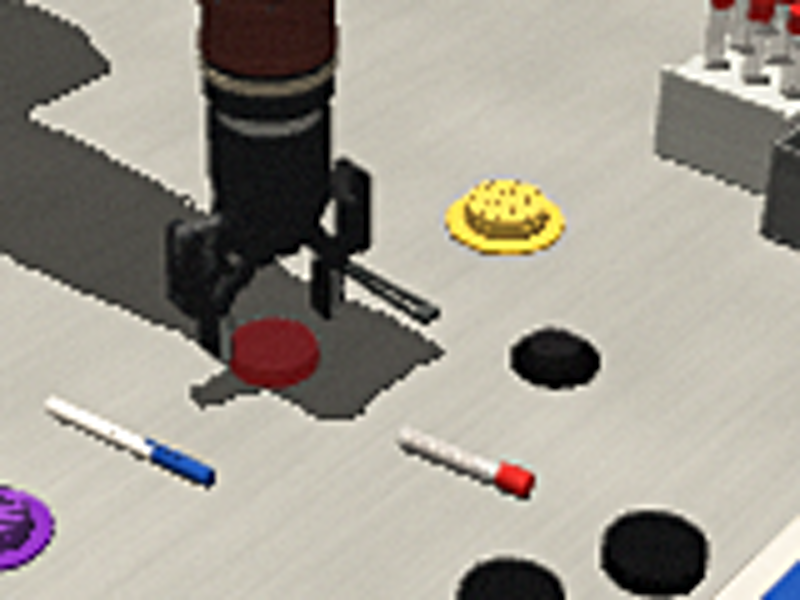

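Yellow is centred on its mat at (507,213), and the fingers flank the red plate at (275,352). Gripping red and carrying it to (426,-393).

Emit:
{"method": "send_rows", "body": {
  "moves": [
    [[76,0,0,-10,0],[72,0,0,-3,0],[66,0,0,0,0],[50,0,0,0,0],[50,0,0,0,0]]
  ]
}}

```text
time_s: 23.8
tcp_pos: [0.4599, 0.1219, 0.0012]
ee_rot: [0.386, 3.117, 0.0]
contact_force: [-0.6, 0.3, 1.3]
opening: 0.694
finger_force: 21.7
```

Emit:
{"method": "send_rows", "body": {
  "moves": [
    [[50,0,0,0,0],[50,0,0,2,0],[50,0,0,4,0],[50,0,0,20,0],[50,0,0,30,0]]
  ]
}}

```text
time_s: 24.3
tcp_pos: [0.4581, 0.1218, 0.056]
ee_rot: [-0.386, -3.114, 0.0]
contact_force: [1.0, 0.1, -0.1]
opening: 0.69
finger_force: 21.8
```

Emit:
{"method": "send_rows", "body": {
  "moves": [
    [[50,0,0,30,0],[50,-1,-25,15,0],[50,-3,-42,0,0],[50,-3,-42,0,0],[50,-3,-42,0,0]]
  ]
}}

```text
time_s: 24.8
tcp_pos: [0.4495, -0.0305, 0.1023]
ee_rot: [0.385, 3.117, -0.0]
contact_force: [0.2, -0.6, -0.4]
opening: 0.694
finger_force: 21.8
```

Emit:
{"method": "send_rows", "body": {
  "moves": [
    [[50,-3,-42,0,0],[50,-3,-42,0,0],[50,-3,-42,0,0],[50,-3,-42,0,0],[50,-3,-42,0,0]]
  ]
}}

```text
time_s: 25.3
tcp_pos: [0.4342, -0.241, 0.1021]
ee_rot: [0.387, 3.117, -0.0]
contact_force: [0.8, -0.0, -1.0]
opening: 0.689
finger_force: 21.8
```

Emit:
{"method": "send_rows", "body": {
  "moves": [
    [[50,-3,-42,0,0],[50,-3,-42,0,0],[50,-2,-40,0,0],[50,0,-20,0,0],[50,0,-9,-15,0]]
  ]
}}

```text
time_s: 25.8
tcp_pos: [0.427, -0.3953, 0.0883]
ee_rot: [0.389, 3.115, -0.004]
contact_force: [-0.3, -1.1, -0.5]
opening: 0.69
finger_force: 21.8
```

Emit:
{"method": "send_rows", "body": {
  "moves": [
    [[50,0,0,-25,0],[50,0,0,-15,0],[50,0,0,0,0]]
  ]
}}

```text
time_s: 26.1
tcp_pos: [0.4254, -0.3894, 0.0434]
ee_rot: [-0.385, -3.114, -0.007]
contact_force: [0.1, 0.2, 0.1]
opening: 0.684
finger_force: 21.8
```

```bash
python3 - <<'E'
from h import *
im,d=grab('scene')
print(robot.observe()['tcp_pos'])
save('c11.png',cv2.resize(im[170:310,90:290],None,fx=4,fy=4,interpolation=cv2.INTER_CUBIC))
E
```

```text
[ 0.42608065 -0.39037295  0.04528611]
```

View pics/c11.png

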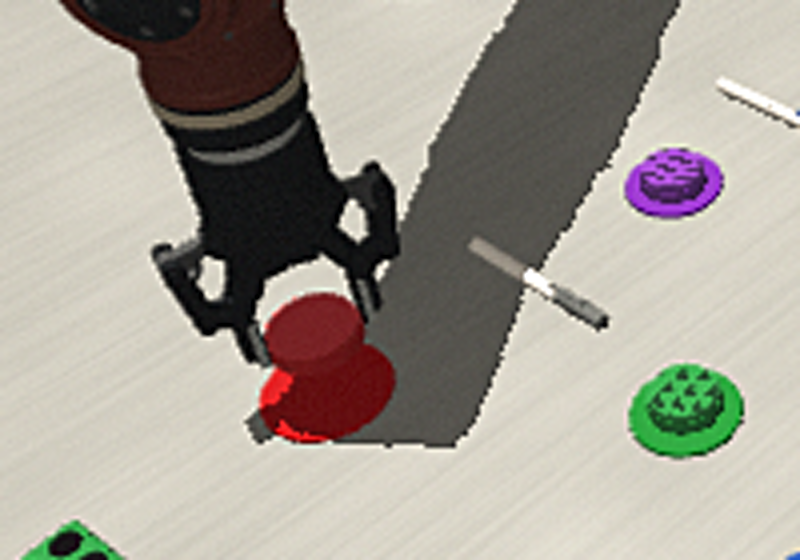

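Red is held over its mat: the plate is at (313,335) and the mat at (327,392). Placing it.

Emit:
{"method": "send_rows", "body": {
  "moves": [
    [[50,0,0,-20,0],[50,0,0,-12,0],[50,0,0,-5,0],[50,0,0,-2,0],[50,0,0,-1,0]]
  ]
}}

```text
time_s: 26.65
tcp_pos: [0.4268, -0.3923, 0.0073]
ee_rot: [0.386, 3.117, -0.001]
contact_force: [0.6, 0.3, 0.3]
opening: 0.689
finger_force: 21.8
```

Emit:
{"method": "send_rows", "body": {
  "moves": [
    [[50,0,0,-1,0],[50,0,0,-1,0],[50,0,0,-0.5,0],[50,0,0,0,0],[50,0,0,0,0]]
  ]
}}

```text
time_s: 27.15
tcp_pos: [0.4268, -0.3925, 0.0052]
ee_rot: [0.387, 3.117, -0.001]
contact_force: [-0.4, 0.2, 5.0]
opening: 0.69
finger_force: 22.3
```

Emit:
{"method": "send_rows", "body": {
  "moves": [
    [[56,0,0,0,0],[63,0,0,0,0],[70,0,0,0,0],[76,0,0,0,0],[76,0,0,5,0]]
  ]
}}

```text
time_s: 27.65
tcp_pos: [0.4262, -0.3916, 0.0086]
ee_rot: [-0.387, -3.117, -0.002]
contact_force: [0.7, 0.5, -0.2]
opening: 0.892
finger_force: 0.0
```

Emit:
{"method": "send_rows", "body": {
  "moves": [
    [[76,0,0,25,0],[76,0,0,40,0],[76,0,0,40,0],[76,0,0,40,0],[76,0,0,0,0]]
  ]
}}

```text
time_s: 28.15
tcp_pos: [0.4284, -0.3947, 0.1612]
ee_rot: [0.386, 3.111, -0.011]
contact_force: [0.5, -0.8, 0.7]
opening: 0.89
finger_force: 0.0
```

Emit:
{"method": "send_rows", "body": {
  "moves": [
    [[76,10,45,0,0],[76,10,45,0,0],[76,10,45,0,0],[76,0,0,0,0],[76,0,0,0,0]]
  ]
}}

```text
time_s: 28.65
tcp_pos: [0.4569, -0.2564, 0.1544]
ee_rot: [0.384, 3.118, -0.001]
contact_force: [-0.6, -0.2, 0.0]
opening: 0.888
finger_force: 0.0
```

```bash
python3 - <<'E'
from h import *
im,d=grab('scene')
a=cv2.resize(im[130:300,140:410],None,fx=2.9,fy=2.9,interpolation=cv2.INTER_CUBIC)
save('c12.png',a)
E
```

```text
(no output)
```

View pics/c12.png

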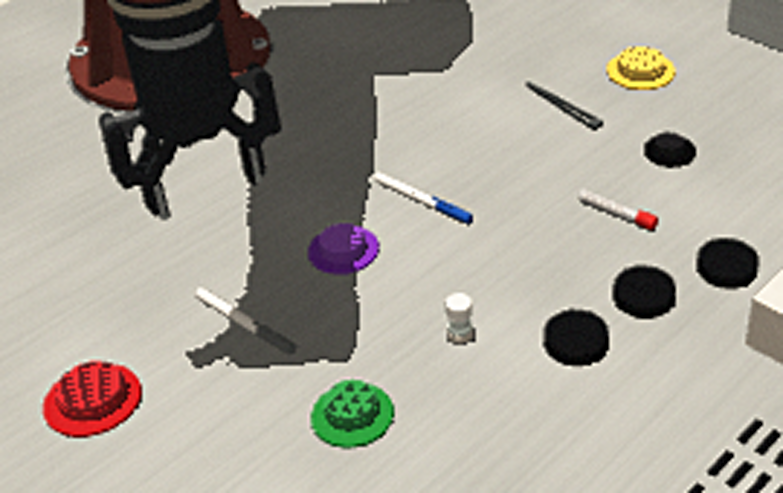

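All five plates lie flat and centred on their own mats: red (93,395), green (352,408), violet (343,247), yellow (642,65) and black (670,149). The gripper is clear of everything.

```bash
python3 -c "
from workcell import robot
print(robot.job_done())"
```

```text
the job is handed in; nothing more can be done
None
```

I handed the job in at about 29 s. The last picture shows all five plates flat and centred on the mats of their own colour, with the gripper clear; the hand-in gave no verdict.

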